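# Clamp the steriliser lid with its wing nut

## Robot

A 6-joint arm with a two-finger parallel gripper is mounted at the origin on a cart in front of the work surface, level with it; the furniture and walls round the work are solid. World frame = base frame: x ahead of the robot, y to its left, z up, the work surface at z = 0. Lengths are in m, angles in rad, forces in N, time in s.
With the tool pointing down it reaches from about 0.3 to 0.875 m from the base axis. Payload 6.4 kg.
Tool frame: the origin (TCP) lies at the very end of the fingers, on their centre line; the grasp point (between the pads) lies ctrl.grip_point_offset behind it (ctrl.grip_point_offset is the distance from the TCP to the grasp point, in m); z points along the fingers, x is the direction in which the jaws open and shut, and the axes are right-handed (so a half turn about z gives the same grasp; the last joint's range is limited). The gripper opens to 85 mm and grips with 20 to 120 N. Pads are 22 mm wide; open, the fingers measure 114 mm over their backs; the gripper's body (76 mm by 85 mm) begins 54 mm behind the grasp point. The pads swing forward as they close: fully open they stand 13 mm farther back than shut.
Start: joints at [-1.329, 0.181, 1.607, -0, 1.354, -0.206], TCP at [0.249, -0.518, 0.231] pointing down, gripper open.
Joint ranges: [-2.99, 2.99], [-0.89, 2.07], [0.3, 2.58], [-1.14, 4.28], [0, 2.63], [-3.12, 3.12]. Speed limits (rad/s): [2.57, 2.57, 3.01, 3.14, 3.14, 3.14].

## Interface

Orientations are given as a unit quaternion [w, x, y, z].
In Python, from bench import get_obs, viewer, workorder, ctrl gives the robot as it stands. The module is installed in compiled form; this text tells all that it offers.
- The arm moves only by the tool move_arm, never from a script. Its argument "increments" is a list of rows, each an object of numbers: "tx", "ty", "tz": the shift along the tool's x, y, z in m; "turn": the turn about the tool's z in degrees. A call has 1 to 20 rows; each row is the pose to reach, as a shift and turn from the pose commanded when the call began, along the tool's axes at that moment; what a row does not reach only later rows make up. A row lasts 1/12 s, in which the tool goes at most 41.7 mm and 7.16 degrees, less where a joint would pass 70% of its speed; a pose out of reach is approached as far as the arm can. A call with a gripper value outside its range is refused whole. "gripper" is the opening, from 0 (shut) to 1 (fully open), set as the call begins (left out, the last holds). The fingers move at their own pace and stop on an object; the grip force is fixed at half the most. Time passes only in rows, so rows that repeat a pose let the fingers close. It gives the time, the measured TCP pose, the force and the opening at its end, in the units of the state.
- get_obs(): the state, without advancing time (a new reading comes with each control period).
- viewer.camera(name): name is "side" or "top"; returns (picture, depth): 480x640x3 uint8, red, green, blue; 480x640 float32, m along the optical axis (not along the pixel's ray), 0 where there is no reading.
- viewer.get_calibration(name): a dict with "intrinsics" (3x3 intrinsics, pixels), "origin" and "attitude" of the camera in the world. Camera axes: x right, y up, looking along -z (the intrinsics and any distortion apply to the point x, -y, -z); pixel columns grow to the right and rows downward; lengths in m; the calibration is good to about 2 mm. A picture is of the moment at which its call begins. get_calibration takes no time and is no camera call.
- workorder.hand_in(): hands the job in, once; it reports no verdict.
The state is a dict: "time_s": time; "q": joint angles; "dq": joint speeds; "joint_efforts": joint torques, N m; "eef_pos": TCP position; "eef_rot": TCP orientation; "wrist_force": force on the tool from outside, world axes, zero at the start; "torque": the same for the moment, N m; "opening": opening from 0.0 (shut) to 1.0 (fully open).
Only numpy, scipy, OpenCV 4.12 (cv2) and the standard library are available. Lean on these libraries where they do the work, as an engineer would, in place of code of your own. Each camera call takes 0.05 s, during which the arm holds its last target.

## Task

The steam steriliser is loaded and its lid is down: swing the bolt that leans out at its side up into the fork of the lid, then turn the black wing nut clockwise, in short arcs clear of the safety valve beside it, until it is snug on the lid. Make it finger-tight so that the lid bears on its seal, but do not force it, which would crush the seal, do not push against the valve or the gauge, leave the bottle and the jar standing beside it alone, and let go at the end.

Things in the scene. Friction and masses are not known exactly. Their poses are not given: they have to be found in the camera images.
- steriliser: round aluminium pot 0.21 m across, fixed to the worktop, a black handle on either side. Origin: centre of its underside; z up; +y points to the swing bolt's side, -y to the lid's hinge. The lid's rim top is 114 mm, its dome 127 mm above the worktop; a carrying handle stands on the lid at y = -38 mm, up to 160 mm high
- lid: aluminium lid, shut, resting on its rubber seal; gives by fractions of a millimetre as it is clamped. Axes as the steriliser's; origin on its hinge, at y = -120 mm of the steriliser, 101 mm above the worktop. Carries the fork, the valve and the gauge
- fork (a point): where the axis of the upright bolt passes through the fork's top face: steriliser frame x 0, y 122, z 118 mm. The two prongs, each 18.5 mm wide, stand 13 mm apart and reach 21 mm farther out (+y) than this point; the bolt (10 mm thick) goes between them
- swing_bolt (a joint): lean of the swing bolt, rad: 0 = upright in the fork (its stop), growing as it leans out to the steriliser's +y side; starts at 0.4 to 0.75. It turns about a horizontal pin along the steriliser's x at its y 122, z 45 mm. The pin is stiff (0.18 N m), so the bolt stays where it is left; a push of 3 to 6 N at the nut brings it upright
- wing_nut: wing nut on the swing bolt. Origin: centre of its underside, 74 to 77 mm from the pin at the start; z along the bolt to its free end; x along the wings. A steel collar (34 mm across, 5 mm high), a hub 15 to 19 mm thick, then a black straight bar of two wings: 50 mm long over its square ends (x), 12 mm thick (y), 12 to 36 mm above the underside. It can be pinched across its thickness or its ends
- nut_grip (a point): centre of the nut's two wings: on its axis, 24 mm above its underside. Clockwise from above lowers the nut 10 mm per turn. It runs freely (below 0.1 N m) for 0.7 to 2.7 rad until its collar meets the fork; then the torque climbs by about 0.25 N m per rad of turning. 0.2 to 0.3 N m is finger-tight; beyond about 0.4 N m the seal is crushed. It does not unscrew by itself
- valve: brass safety valve on the lid, 22 mm thick, on the line from the bolt to the lid's centre, its axis 44 mm from that of the upright bolt (steriliser frame x 0, y 78 mm), up to 164 mm above the worktop; the wing ends pass 8 mm from it. Origin at its foot, 119 mm above the worktop
- gauge: round steel pressure gauge with a white dial facing up, 50 mm across, on the lid at steriliser frame x -52 mm, y 22 mm; origin at its foot, 122 mm above the worktop, its top at 163 mm
- powder_jar_mid (a point): white screw-capped jar, 68 mm across and 130 mm high, a bystander; point at its centre, half-way up
- dropper_mid (a point): pale dropper bottle, 51 mm across and 106 mm high, a bystander; point at its centre, half-way up

How it is judged:
On the way, in this order (a step that is already met when the one before it is completed fails the run):
1. the swing bolt stands upright in the fork of the lid (value of joint swing_bolt below 0.06 rad), for 0.2 s.
2. the wing nut bears on the lid's fork (contact force between wing_nut and lid above 12 N), for 0.2 s.
At the end, for the whole second after the job is handed in: The swing bolt stands upright in the fork (within 0.06 rad), and the wing nut, let go, bears on the fork with at least 12 N (finger-tight) (value of joint swing_bolt below 0.06 rad and contact force between wing_nut and lid above 12 N and angle between wing_nut's own z axis and vertical below 0.07 rad); the robot touches nothing.
It fails at once if the wing nut is forced: it presses the lid with more than 60 N and crushes the seal (contact force between wing_nut and lid above 60 N).
It fails at once if the safety valve or the gauge is pushed with more than 5 N (contact force between any of the fingers, the arm and valve above 5 N or contact force between any of the fingers, the arm and gauge above 5 N).
It fails at once if the jar or the dropper bottle is knocked or moved by more than 40 mm (distance of any of powder_jar_mid, dropper_mid from where it was at the start of the episode above 0.04 m).
It also fails if it takes over 70 s, if anything falls off the work surface, if the arm or the gripper's body presses on something with over 40 N, if the wrist force passes 120 N, or if a joint passes its speed limit or range.

## Working session

There is one attempt and no reset: what is moved stays moved. The work goes in short steps, Python scripts to look and compute and a tool call to move; the robot and the scene stay as the last step left them, time stands still between calls to the robot, and variables do not carry over. Pictures are saved under pics/ and viewed, and the job is handed in when it is done.

Besides the shell and the picture viewer there is one more tool, called after "Emit:" by a JSON object that holds its "op" and its "data", one argument or row to a line. move_arm: Moves the arm, as the interface text tells. Its arguments: {"type":"object","properties":{"increments":{"type":"array"},"gripper":{"type":"number"}},"required":["increments"]}

```bash
mkdir -p pics
python3 - <<'E'
from bench import get_obs, viewer, workorder, ctrl
import cv2,numpy as np
o=get_obs()
for k,v in o.items(): print(k,v)
print(ctrl.grip_point_offset)
for n in("side","top"):
    p,d=viewer.camera(n); cv2.imwrite(f"pics/{n}0.png",p[:,:,::-1]); np.savez(f"{n}0.npz",p=p,d=d)
    print(n,viewer.get_calibration(n))
E
```

```text
time_s 0.0
q [-1.32932298e+00  1.81546279e-01  1.60799247e+00 -1.40924152e-05
  1.35377565e+00 -2.06322239e-01]
dq [-7.91441810e-05  6.62596976e-04 -9.91353957e-04  1.13213246e-03
 -9.69629693e-04 -9.30730532e-04]
joint_efforts [ 7.41105450e-04 -4.44866395e+01 -3.51337481e+01 -1.58321341e-04
  9.00549145e-03  3.06917593e-05]
eef_pos [ 0.24883187 -0.51777286  0.2303887 ]
eef_rot [-5.92984314e-04  8.46457679e-01 -5.32455310e-01 -6.24108346e-04]
wrist_force [0.35563465 0.97138977 0.33084251]
torque [-0.05325312  0.02691942 -0.04193353]
opening 0.9999452430737548
0.0187
side {'intrinsics': array([[527.47783366,   0.        , 319.99270687],
       [  0.        , 527.47783366, 236.96550688],
       [  0.        ,   0.        ,   1.        ]]), 'origin': array([0.34900735, 0.80276368, 0.80398867]), 'attitude': array([-0.13289616, -0.05640978,  0.41469321,  0.89843536])}
top {'intrinsics': array([[620.1166402 ,   0.        , 322.03191888],
       [  0.        , 620.1166402 , 238.10656905],
       [  0.        ,   0.        ,   1.        ]]), 'origin': array([0.39183338, 0.05623954, 1.44174513]), 'attitude': array([ 0.71129159,  0.04391944, -0.05884913, -0.69905089])}
```

View pics/side0.png

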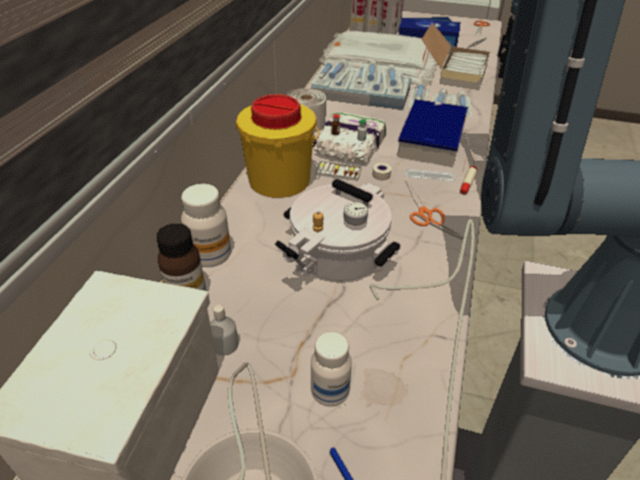

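View pics/top0.png

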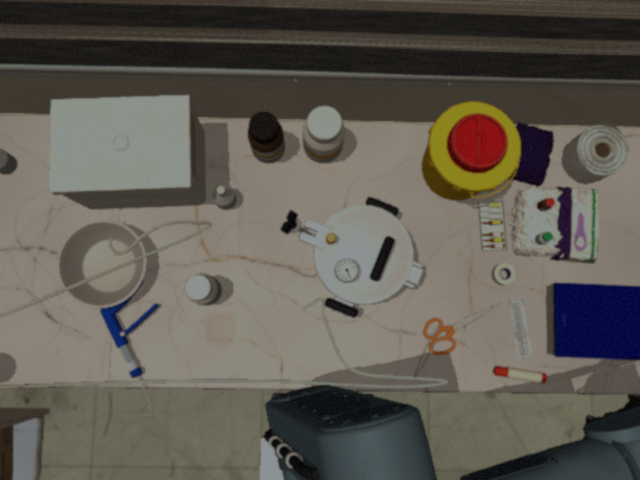

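```bash
cat > h.py <<'E'
import numpy as np,cv2
from bench import get_obs, viewer, workorder, ctrl
from scipy.spatial.transform import Rotation as R
def cal(n):
    c=viewer.get_calibration(n); q=c["attitude"]
    return c["intrinsics"],c["origin"],R.from_quat([q[1],q[2],q[3],q[0]]).as_matrix()
def ray(n,u,v):
    K,o,A=cal(n); d=A@np.array([(u-K[0,2])/K[0,0],-(v-K[1,2])/K[1,1],-1.]); return o,d
def onplane(n,u,v,z):
    o,d=ray(n,u,v); return o+d*(z-o[2])/d[2]
def proj(n,P):
    K,o,A=cal(n); c=A.T@(np.asarray(P)-o); return np.array([K[0,2]+K[0,0]*c[0]/-c[2],K[1,2]+K[1,1]*c[1]/c[2]])
def depthpt(n,u,v,D):
    o,d=ray(n,u,v); return o+d*D[v,u]
def snap(n,tag,box=None,s=1):
    p,d=viewer.camera(n); np.savez(f"{n}{tag}.npz",p=p,d=d)
    im=p[:,:,::-1]
    if box: x0,y0,x1,y1=box; im=im[y0:y1,x0:x1]
    im=cv2.resize(np.ascontiguousarray(im),None,fx=s,fy=s,interpolation=cv2.INTER_CUBIC); cv2.imwrite(f"pics/{n}{tag}.png",im); return p,d
E
python3 - <<'E'
from h import *
for n,b in(("top",(255,180,435,330)),("side",(255,165,415,285))):
    f=np.load(f"{n}0.npz"); im=f["p"][b[1]:b[3],b[0]:b[2],::-1]
    cv2.imwrite(f"pics/{n}0z.png",cv2.resize(np.ascontiguousarray(im),None,fx=4.4,fy=4,interpolation=cv2.INTER_CUBIC) if 0 else cv2.resize(np.ascontiguousarray(im),None,fx=4,fy=4,interpolation=cv2.INTER_CUBIC))
D=np.load("top0.npz")["d"]
for u,v in[(331,238),(346,270),(382,258),(291,222),(364,225),(286,228),(293,214),(203,288),(224,196)]: print(u,v,depthpt("top",u,v,D).round(3))
E
```

```text
331 238 [0.58  0.012 0.161]
346 270 [ 0.513 -0.02   0.165]
382 258 [ 0.54  -0.095  0.164]
291 222 [0.617 0.097 0.134]
364 225 [ 0.616 -0.061  0.12 ]
286 228 [0.603 0.107 0.138]
293 214 [0.634 0.093 0.138]
203 288 [0.473 0.279 0.13 ]
224 196 [0.683 0.25  0.079]
```

View pics/top0z.png

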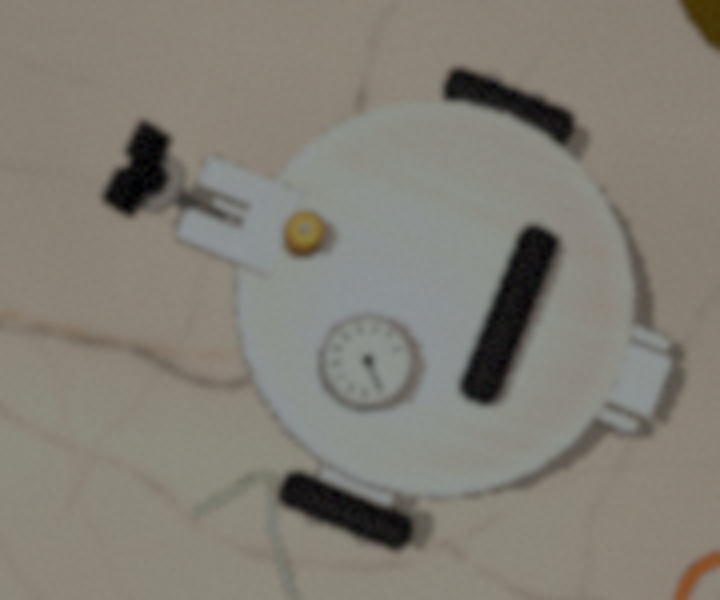

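View pics/side0z.png

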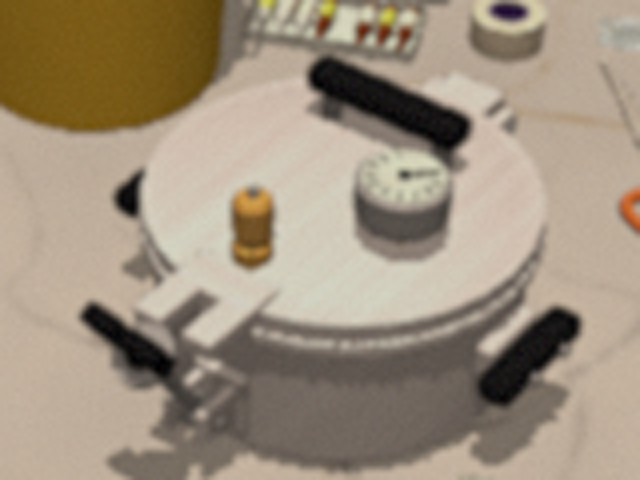

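Run:
```python
from h import *
from scipy.optimize import least_squares
obs=[((331.,237.6),(0,.078,.164)),((347,270.2),(-.052,.022,.163)),((382.5,258.7),(0,-.038,.160))]
# top rays onto plane, then 2D rigid fit
P=np.array([onplane("top",*uv,l[2])[:2] for uv,l in obs]); L=np.array([l[:2] for _,l in obs])
Pc,Lc=P.mean(0),L.mean(0)
U,S,V=np.linalg.svd((L-Lc).T@(P-Pc)); Rm=(V.T@np.diag([1,np.sign(np.linalg.det(V.T@U.T))])@U.T)
t=Pc-Rm@Lc; print(P,"yaw",np.degrees(np.arctan2(Rm[1,0],Rm[0,0])),"t",t,"res",(P-(L@Rm.T+t))*1000)
T=lambda l:np.r_[Rm@np.array(l[:2])+t,l[2]]
np.savez("ster.npz",R=Rm,t=t)
print("fork",T((0,.122,.118)),"pin",T((0,.122,.045)),"lid centre",T((0,0,.127)))
# lid top circle fit check
for nm,l in dict(valve=(0,.078,.164),gauge=(-.052,.022,.163),handle=(0,-.038,.16),fork=(0,.122,.118),forktipA=(.0065,.143,.118),forktipB=(-.0065,.143,.118)).items():
    print(nm,proj("top",T(l)).round(1),proj("side",T(l)).round(1))
# nut wings by black mask in top zoom
f=np.load("top0.npz");p=f["p"];D=f["d"]
m=(p[:,:,:].max(2)<60); mm=np.zeros_like(m); mm[205:240,275:303]=m[205:240,275:303]
ys,xs=np.nonzero(mm); print(len(xs),xs.mean(),ys.mean(),xs.min(),xs.max(),ys.min(),ys.max())
pts=np.array([depthpt("top",u,v,D) for u,v in zip(xs,ys)]); print(pts.mean(0)); 
loc=(pts[:,:2]-t)@Rm; print(np.c_[loc,pts[:,2]].mean(0), np.c_[loc,pts[:,2]].round(3)[::6])
```

```text
[[ 0.58070523  0.0119939 ]
 [ 0.51325456 -0.02211711]
 [ 0.53889774 -0.09611619]] yaw -21.11082175221282 t [ 0.55301229 -0.06093577] res [[-0.40055029  0.16459861]
 [ 0.82851878 -0.4338246 ]
 [-0.42796849  0.26922599]]
fork [0.59695339 0.05287627 0.118     ] pin [0.59695339 0.05287627 0.045     ] lid centre [ 0.55301229 -0.06093577  0.127     ]
valve [331.1 237.4] [318.9 212.1]
gauge [346.8 270.6] [356.6 209. ]
handle [382.6 258.5] [352.5 187.2]
fork [311.4 232.9] [305.1 241.2]
forktipA [303.5 226.5] [295.8 245.3]
forktipB [301.3 232. ] [300.9 248.1]
204 289.6421568627451 222.31372549019608 281 296 211 232
[0.61511478 0.09957263 0.141469  ]
[1.23727319e-04 1.72103604e-01 1.41469002e-01] [[ 0.023  0.181  0.139]
 [ 0.023  0.174  0.143]
 [ 0.022  0.171  0.142]
 [ 0.018  0.174  0.145]
 [ 0.014  0.179  0.142]
 [ 0.02   0.168  0.135]
 [ 0.016  0.173  0.136]
 [ 0.008  0.179  0.148]
 [ 0.016  0.169  0.133]
 [ 0.01   0.173  0.143]
 [ 0.006  0.176  0.14 ]
 [ 0.013  0.166  0.127]
 [ 0.008  0.168  0.138]
 [ 0.004  0.173  0.133]
 [-0.002  0.18   0.138]
 [ 0.004  0.169  0.131]
 [-0.005  0.178  0.144]
 [ 0.002  0.168  0.13 ]
 [-0.008  0.182  0.14 ]
 [-0.002  0.171  0.134]
 [ 0.004  0.16   0.124]
 [-0.006  0.173  0.138]
 [ 0.     0.162  0.13 ]
 [-0.01   0.179  0.139]
 [-0.003  0.168  0.123]
 [-0.014  0.182  0.139]
 [-0.009  0.17   0.134]
 [-0.017  0.183  0.137]
 [-0.012  0.171  0.138]
 [-0.02   0.184  0.138]
 [-0.015  0.172  0.14 ]
 [-0.021  0.179  0.144]
 [-0.014  0.168  0.13 ]
 [-0.017  0.169  0.128]]
```

```bash
cat >> h.py <<'E'
S=np.load("ster.npz") if __import__("os").path.exists("ster.npz") else None
def W(x,y,z): return np.r_[S["R"]@np.array([x,y])+S["t"],z]
def L(p): return np.r_[(np.asarray(p)[:2]-S["t"])@S["R"],p[2]]
YAW=-21.1
def st():
    o=get_obs(); q=o["eef_rot"]; M=R.from_quat([q[1],q[2],q[3],q[0]]).as_matrix()
    yaw=np.degrees(np.arctan2(M[1,0],M[0,0]))
    print("t",round(o["time_s"],2),"ster",(L(o["eef_pos"])*1000).round(1),"yaw_ster",round(yaw-YAW,1),"tilt",round(np.degrees(np.arccos(-M[2,2])),2),"F(ster)",(np.r_[o["wrist_force"][:2]@S["R"],o["wrist_force"][2]]).round(2),"T",o["torque"].round(3),"op",round(o["opening"],3),"q6",round(o["q"][5],2))
    return o,M,yaw
def go(x,y,z,yaw_ster=None):
    o,M,yaw=st(); d=M.T@(W(x,y,z)-o["eef_pos"])
    dt=0 if yaw_ster is None else -((yaw_ster+YAW-yaw+180)%360-180)
    print("incr tx %.4f ty %.4f tz %.4f turn %.1f"%(*d,dt))
E
python3 -c "
from h import *
go(0,.215,.231,0)"
```

```text
t 0.1 ster [-119.2 -535.8  230.5] yaw_ster -43.2 tilt 0.09 F(ster) [ 0.08 -0.26 -0.62] T [ 0.016 -0.014  0.038] op 1.0 q6 -0.21
incr tx -0.4274 ty -0.6286 tz 0.0004 turn -43.2
```

Emit:
{"op": "move_arm", "data": {
  "increments": [
    {"tx": -0.427,"ty": -0.629,"tz": 0,"turn": -43.2},
    {"tx": -0.427,"ty": -0.629,"tz": 0,"turn": -43.2},
    {"tx": -0.427,"ty": -0.629,"tz": 0,"turn": -43.2},
    {"tx": -0.427,"ty": -0.629,"tz": 0,"turn": -43.2},
    {"tx": -0.427,"ty": -0.629,"tz": 0,"turn": -43.2},
    {"tx": -0.427,"ty": -0.629,"tz": 0,"turn": -43.2},
    {"tx": -0.427,"ty": -0.629,"tz": 0,"turn": -43.2},
    {"tx": -0.427,"ty": -0.629,"tz": 0,"turn": -43.2},
    {"tx": -0.427,"ty": -0.629,"tz": 0,"turn": -43.2},
    {"tx": -0.427,"ty": -0.629,"tz": 0,"turn": -43.2},
    {"tx": -0.427,"ty": -0.629,"tz": 0,"turn": -43.2},
    {"tx": -0.427,"ty": -0.629,"tz": 0,"turn": -43.2},
    {"tx": -0.427,"ty": -0.629,"tz": 0,"turn": -43.2},
    {"tx": -0.427,"ty": -0.629,"tz": 0,"turn": -43.2},
    {"tx": -0.427,"ty": -0.629,"tz": 0,"turn": -43.2},
    {"tx": -0.427,"ty": -0.629,"tz": 0,"turn": -43.2},
    {"tx": -0.427,"ty": -0.629,"tz": 0,"turn": -43.2},
    {"tx": -0.427,"ty": -0.629,"tz": 0,"turn": -43.2},
    {"tx": -0.427,"ty": -0.629,"tz": 0,"turn": -43.2},
    {"tx": -0.427,"ty": -0.629,"tz": 0,"turn": -43.2}
  ],
  "gripper": 0
}}

```text
time_s: 1.77
eef_pos: [0.6314, 0.1419, 0.2302]
eef_rot: [-0.0, 0.983, -0.182, -0.001]
wrist_force: [-0.2, 0.1, 1.6]
opening: 0.0
```

```bash
python3 -c "
from h import *
go(0,.215,.130,0)"
```

```text
t 1.77 ster [  0.  217.4 230.2] yaw_ster 0.2 tilt 0.07 F(ster) [-0.24 -0.02  1.56] T [-0.071  0.032 -0.036] op 0.0 q6 0.4
incr tx 0.0001 ty 0.0024 tz 0.1002 turn 0.2
```

Emit:
{"op": "move_arm", "data": {
  "increments": [
    {"tz": 0.03},
    {"tz": 0.06},
    {"tz": 0.08},
    {"tz": 0.1},
    {"tz": 0.1},
    {"tz": 0.1}
  ],
  "gripper": 0
}}

```text
validation failed for argument at $.in...
```

```bash
python3 -c "
from h import *
st()
snap('side','1',(255,125,415,285),4)
snap('top','1',(255,150,435,330),3)"
```

```text
t 1.77 ster [  0.  217.4 230.2] yaw_ster 0.2 tilt 0.07 F(ster) [-0.24 -0.02  1.56] T [-0.071  0.032 -0.036] op 0.0 q6 0.4
```

View pics/side1.png

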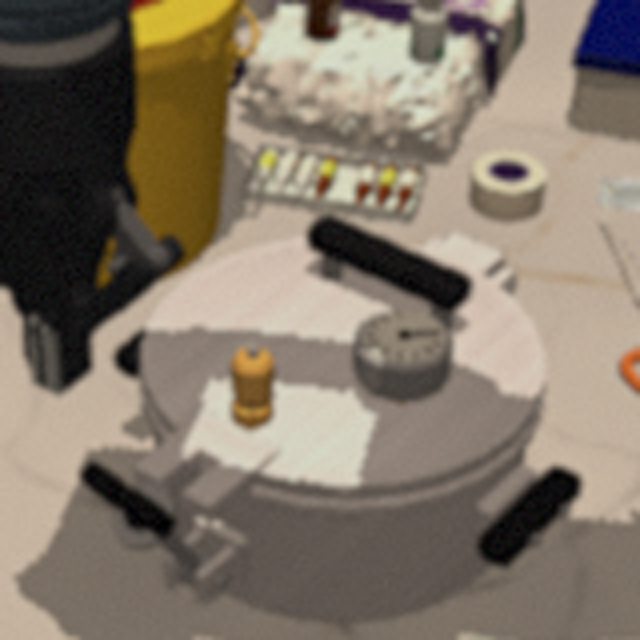

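Emit:
{"op": "move_arm", "data": {
  "increments": [
    {"tx": 0,"ty": 0,"tz": 0.03,"turn": 0},
    {"tx": 0,"ty": 0,"tz": 0.06,"turn": 0},
    {"tx": 0,"ty": 0,"tz": 0.08,"turn": 0},
    {"tx": 0,"ty": 0,"tz": 0.1,"turn": 0},
    {"tx": 0,"ty": 0,"tz": 0.1,"turn": 0},
    {"tx": 0,"ty": 0,"tz": 0.1,"turn": 0}
  ],
  "gripper": 0
}}

```text
time_s: 2.37
eef_pos: [0.6298, 0.1372, 0.1305]
eef_rot: [0.0, 0.983, -0.184, -0.001]
wrist_force: [0.2, -0.5, -0.1]
opening: 0.001
```

```bash
python3 -c "
from h import *
st()
snap('side','2',(215,125,415,285),4)
snap('top','2',(255,150,435,330),3)"
```

```text
t 2.37 ster [  0.3 212.5 130.5] yaw_ster -0.2 tilt 0.17 F(ster) [ 0.36 -0.45 -0.13] T [-0.004  0.033  0.005] op 0.001 q6 0.4
```

View pics/side2.png

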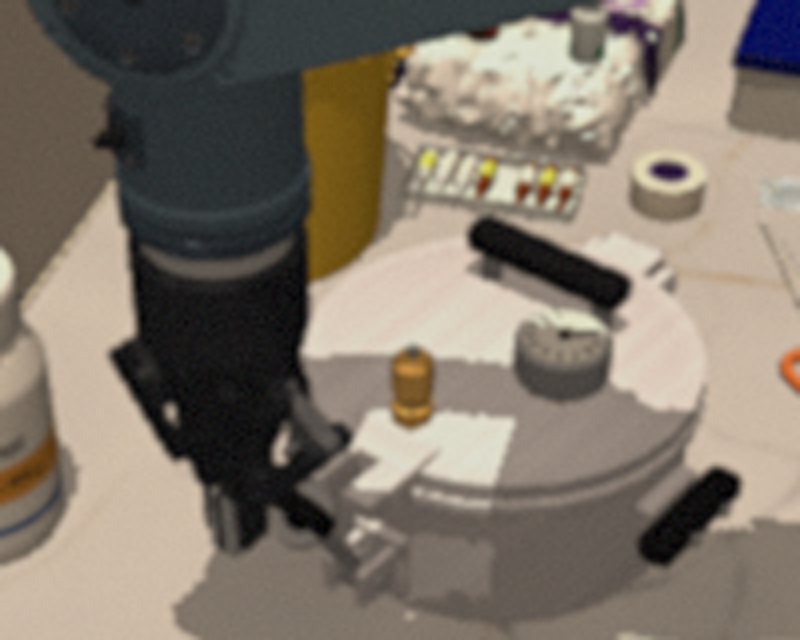

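Emit:
{"op": "move_arm", "data": {
  "increments": [
    {"tx": 0,"ty": 0.008,"tz": 0,"turn": 0},
    {"tx": 0,"ty": 0.014,"tz": 0,"turn": 0},
    {"tx": 0,"ty": 0.02,"tz": 0,"turn": 0},
    {"tx": 0,"ty": 0.026,"tz": 0,"turn": 0},
    {"tx": 0,"ty": 0.032,"tz": 0,"turn": 0},
    {"tx": 0,"ty": 0.038,"tz": 0,"turn": 0},
    {"tx": 0,"ty": 0.044,"tz": 0,"turn": 0},
    {"tx": 0,"ty": 0.05,"tz": 0,"turn": 0},
    {"tx": 0,"ty": 0.055,"tz": 0,"turn": 0},
    {"tx": 0,"ty": 0.06,"tz": 0,"turn": 0}
  ],
  "gripper": 0
}}

```text
time_s: 3.3
eef_pos: [0.6089, 0.0822, 0.1309]
eef_rot: [0.0, 0.983, -0.184, -0.0]
wrist_force: [1.9, 1.2, 0.8]
opening: -0.001
```

```bash
python3 -c "
from h import *
st()
snap('side','3',(215,125,415,285),4)
snap('top','3',(255,150,435,330),3)"
```

```text
t 3.3 ster [  0.6 153.7 130.9] yaw_ster -0.1 tilt 0.06 F(ster) [1.36 1.79 0.76] T [ 0.308 -0.135 -0.054] op -0.001 q6 0.31
```

View pics/side3.png

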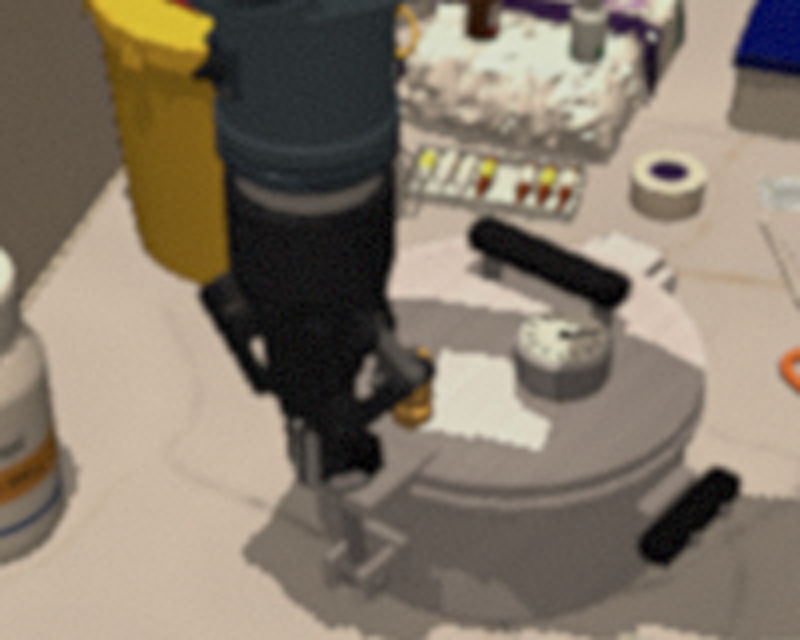

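Emit:
{"op": "move_arm", "data": {
  "increments": [
    {"tx": 0,"ty": 0.004,"tz": 0,"turn": 0},
    {"tx": 0,"ty": 0.007,"tz": 0,"turn": 0},
    {"tx": 0,"ty": 0.01,"tz": 0,"turn": 0},
    {"tx": 0,"ty": 0.012,"tz": 0,"turn": 0},
    {"tx": 0,"ty": 0.013,"tz": 0,"turn": 0},
    {"tx": 0,"ty": 0.013,"tz": 0,"turn": 0}
  ],
  "gripper": 0
}}

```text
time_s: 3.9
eef_pos: [0.6046, 0.0707, 0.1313]
eef_rot: [0.0, 0.983, -0.184, -0.0]
wrist_force: [0.1, 1.7, 0.8]
opening: -0.001
```

```bash
python3 -c "
from h import *
st()"
```

```text
t 3.9 ster [  0.7 141.4 131.3] yaw_ster -0.0 tilt 0.01 F(ster) [-0.49  1.6   0.82] T [ 0.243 -0.033 -0.002] op -0.001 q6 0.29
```

Emit:
{"op": "move_arm", "data": {
  "increments": [
    {"tx": 0,"ty": 0.001,"tz": 0,"turn": 0},
    {"tx": 0,"ty": 0.002,"tz": 0,"turn": 0},
    {"tx": 0,"ty": 0.003,"tz": 0,"turn": 0},
    {"tx": 0,"ty": 0.003,"tz": 0,"turn": 0}
  ]
}}

```text
time_s: 4.23
eef_pos: [0.604, 0.0689, 0.1315]
eef_rot: [-0.001, 0.983, -0.183, 0.0]
wrist_force: [1.9, 5.4, 1.6]
opening: -0.002
```

```bash
python3 -c "
from h import *
st()
snap('side','4',(215,125,415,285),4)"
```

```text
t 4.23 ster [  0.8 139.5 131.5] yaw_ster -0.0 tilt 0.11 F(ster) [-0.21  5.68  1.6 ] T [ 0.938 -0.26   0.005] op -0.002 q6 0.29
```

Emit:
{"op": "move_arm", "data": {
  "increments": [
    {"tx": 0,"ty": 0.001,"tz": 0,"turn": 0},
    {"tx": 0,"ty": 0.001,"tz": 0,"turn": 0},
    {"tx": 0,"ty": 0.001,"tz": 0,"turn": 0}
  ]
}}

```text
time_s: 4.53
eef_pos: [0.6038, 0.0685, 0.1316]
eef_rot: [-0.001, 0.983, -0.183, 0.001]
wrist_force: [1.5, 8.2, 1.7]
opening: 0.0
```

```bash
python3 -c "
from h import *
st()"
```

```text
t 4.53 ster [  0.8 139.  131.6] yaw_ster -0.0 tilt 0.15 F(ster) [-1.54  8.15  1.7 ] T [ 1.223 -0.39   0.01 ] op 0.0 q6 0.28
```

Emit:
{"op": "move_arm", "data": {
  "increments": [
    {"tx": 0,"ty": -0.01,"tz": 0,"turn": 0},
    {"tx": 0,"ty": -0.03,"tz": 0,"turn": 0},
    {"tx": 0,"ty": -0.05,"tz": -0.02,"turn": 0},
    {"tx": 0,"ty": -0.08,"tz": -0.06,"turn": 0},
    {"tx": 0,"ty": -0.11,"tz": -0.09,"turn": 0},
    {"tx": 0,"ty": -0.14,"tz": -0.12,"turn": 0},
    {"tx": 0,"ty": -0.17,"tz": -0.12,"turn": 0},
    {"tx": 0,"ty": -0.17,"tz": -0.12,"turn": 0}
  ]
}}

```text
time_s: 5.2
eef_pos: [0.667, 0.2315, 0.2551]
eef_rot: [-0.002, 0.983, -0.181, 0.003]
wrist_force: [0.4, -0.5, -0.2]
opening: -0.001
```

```bash
python3 -c "
from h import *
st()
snap('side','5',(255,165,415,285),4)
snap('top','5',(255,150,435,330),4)"
```

```text
t 5.2 ster [  1.  313.9 255.1] yaw_ster 0.2 tilt 0.42 F(ster) [ 0.55 -0.34 -0.17] T [-0.013  0.082  0.014] op -0.001 q6 0.53
```

View pics/side5.png

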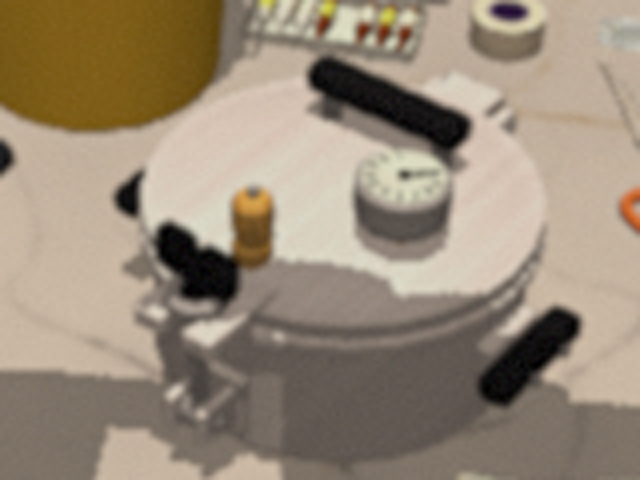

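View pics/top5.png

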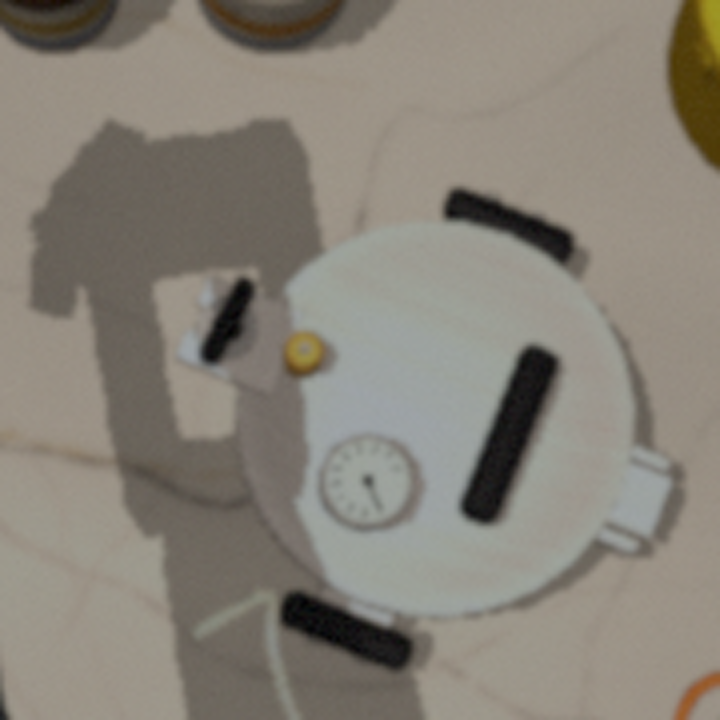

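```bash
cat >> h.py <<'E'
def wings(tag):
    f=np.load(f"top{tag}.npz");p=f["p"];D=f["d"]
    c,c2=proj("top",W(0,.122,.157)),None
    u0,v0=c.round().astype(int)
    m=np.zeros(p.shape[:2],np.uint8); m[v0-20:v0+21,u0-20:u0+15]=(p[v0-20:v0+21,u0-20:u0+15].max(2)<55)*255
    cs,_=cv2.findContours(m,0,2); k=max(cs,key=cv2.contourArea)
    r=np.zeros_like(m);cv2.drawContours(r,[k],-1,255,-1); ys,xs=np.nonzero(r)
    P=np.array([L(onplane("top",u,v,.157))[:2] for u,v in zip(xs,ys)])*1000
    Z=np.array([depthpt("top",u,v,D)[2] for u,v in zip(xs,ys) if D[v,u]>0])*1000
    rect=cv2.minAreaRect(P.astype(np.float32)); e=np.linalg.eigh(np.cov(P.T))[1][:,1]; e*=np.sign(e[0])
    print("n",len(P),"centre",P.mean(0).round(1),"rect",[np.round(x,1) for x in rect],"angle",np.degrees(np.arctan2(e[1],e[0])).round(1),"z pct",np.percentile(Z,[10,50,90]).round(1))
E
python3 -c "
from h import *
wings('5')
go(0,.122,.24,90)"
```

```text
n 109 centre [  0.4 121.8] rect [array([  0.7, 121.2]), array([13. , 45.4]), np.float64(89.3)] angle -3.8 z pct [148.8 155.6 159.7]
t 5.3 ster [3.000e-01 3.087e+02 2.509e+02] yaw_ster 0.1 tilt 0.07 F(ster) [ 0.27 -0.29 -0.41] T [0.008 0.005 0.017] op -0.001 q6 0.53
incr tx -0.0007 ty 0.1867 tz 0.0111 turn -89.9
```

Emit:
{"op": "move_arm", "data": {
  "increments": [
    {"tx": 0,"ty": 0.187,"tz": 0,"turn": -87},
    {"tx": 0,"ty": 0.187,"tz": 0,"turn": -87},
    {"tx": 0,"ty": 0.187,"tz": 0,"turn": -87},
    {"tx": 0,"ty": 0.187,"tz": 0,"turn": -87},
    {"tx": 0,"ty": 0.187,"tz": 0,"turn": -87},
    {"tx": 0,"ty": 0.187,"tz": 0,"turn": -87},
    {"tx": 0,"ty": 0.187,"tz": 0,"turn": -87},
    {"tx": 0,"ty": 0.187,"tz": 0,"turn": -87},
    {"tx": 0,"ty": 0.187,"tz": 0,"turn": -87},
    {"tx": 0,"ty": 0.187,"tz": 0,"turn": -87},
    {"tx": 0,"ty": 0.187,"tz": 0,"turn": -87},
    {"tx": 0,"ty": 0.187,"tz": 0,"turn": -87},
    {"tx": 0,"ty": 0.187,"tz": 0,"turn": -87},
    {"tx": 0,"ty": 0.187,"tz": 0,"turn": -87},
    {"tx": 0,"ty": 0.187,"tz": 0,"turn": -87},
    {"tx": 0,"ty": 0.187,"tz": 0,"turn": -87}
  ],
  "gripper": 0.3
}}

```text
time_s: 6.63
eef_pos: [0.5968, 0.0509, 0.2509]
eef_rot: [-0.0, 0.84, 0.542, -0.0]
wrist_force: [0.4, 0.7, -0.5]
opening: 0.301
```

```bash
python3 -c "
from h import *
go(0,.122,.18,87)
snap('side','6',(235,105,395,265),4)"
```

```text
t 6.63 ster [  0.6 120.1 250.9] yaw_ster 86.8 tilt 0.05 F(ster) [ 0.1   0.82 -0.46] T [-0.026 -0.015  0.027] op 0.301 q6 -1.26
incr tx 0.0019 ty -0.0007 tz 0.0709 turn -0.2
```

View pics/side6.png

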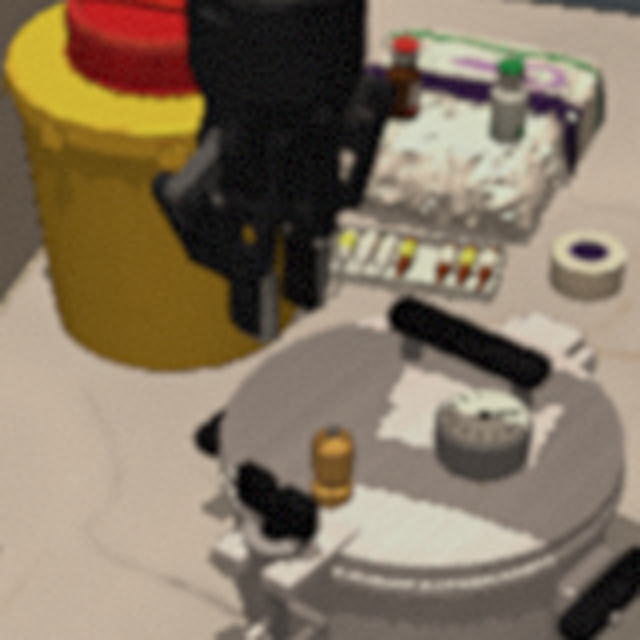

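Emit:
{"op": "move_arm", "data": {
  "increments": [
    {"tx": 0.002,"ty": -0.001,"tz": 0.03,"turn": 0},
    {"tx": 0.002,"ty": -0.001,"tz": 0.055,"turn": 0},
    {"tx": 0.002,"ty": -0.001,"tz": 0.07,"turn": 0},
    {"tx": 0.002,"ty": -0.001,"tz": 0.08,"turn": 0},
    {"tx": 0.002,"ty": -0.001,"tz": 0.088,"turn": 0},
    {"tx": 0.002,"ty": -0.001,"tz": 0.088,"turn": 0}
  ],
  "gripper": 0.3
}}

```text
time_s: 7.18
eef_pos: [0.5963, 0.0535, 0.1618]
eef_rot: [-0.001, 0.84, 0.543, -0.001]
wrist_force: [0.2, 0.2, -0.3]
opening: 0.3
```

```bash
python3 -c "
from h import *
go(0,.122,.131,87)
snap('side','7',(235,145,395,265),4)"
```

```text
t 7.18 ster [ -0.8 122.4 161.8] yaw_ster 86.9 tilt 0.13 F(ster) [ 0.14  0.23 -0.29] T [0.005 0.045 0.004] op 0.3 q6 -1.26
incr tx -0.0003 ty 0.0009 tz 0.0308 turn -0.1
```

View pics/side7.png

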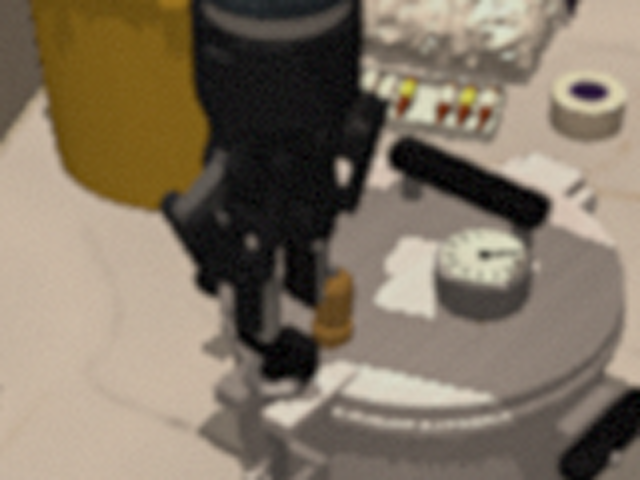

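Emit:
{"op": "move_arm", "data": {
  "increments": [
    {"tx": 0.001,"ty": 0.001,"tz": 0.005,"turn": 0},
    {"tx": 0.001,"ty": 0.001,"tz": 0.01,"turn": 0},
    {"tx": 0.001,"ty": 0.001,"tz": 0.014,"turn": 0},
    {"tx": 0.001,"ty": 0.001,"tz": 0.014,"turn": 0}
  ],
  "gripper": 0.3
}}

```text
time_s: 7.57
eef_pos: [0.598, 0.054, 0.1486]
eef_rot: [-0.0, 0.839, 0.544, -0.0]
wrist_force: [0.4, 0.6, -0.3]
opening: 0.297
```

```bash
python3 -c "
from h import *
go(0,.122,.131,87)
"
```

```text
t 7.57 ster [  0.6 123.5 148.6] yaw_ster 87.0 tilt 0.06 F(ster) [ 0.2   0.69 -0.33] T [ 0.001  0.044 -0.022] op 0.297 q6 -1.26
incr tx -0.0015 ty -0.0005 tz 0.0176 turn -0.0
```

Emit:
{"op": "move_arm", "data": {
  "increments": [
    {"tx": 0,"ty": 0,"tz": 0.005,"turn": 0},
    {"tx": 0,"ty": 0,"tz": 0.01,"turn": 0},
    {"tx": 0,"ty": 0,"tz": 0.014,"turn": 0},
    {"tx": -0.0005,"ty": 0,"tz": 0.017,"turn": 0},
    {"tx": -0.0015,"ty": 0,"tz": 0.017,"turn": 0}
  ],
  "gripper": 0.3
}}

```text
time_s: 7.98
eef_pos: [0.5971, 0.0527, 0.1312]
eef_rot: [-0.001, 0.839, 0.544, -0.001]
wrist_force: [-1.2, -0.0, 0.2]
opening: 0.298
```

```bash
python3 -c "
from h import *
go(0,.122,.131,87)
"
```

```text
t 7.98 ster [  0.2 121.9 131.2] yaw_ster 87.0 tilt 0.1 F(ster) [-1.1  -0.43  0.18] T [-0.002 -0.012  0.006] op 0.298 q6 -1.26
incr tx 0.0001 ty -0.0002 tz 0.0002 turn -0.0
```

Emit:
{"op": "move_arm", "data": {
  "increments": [
    {"tx": 0,"ty": 0,"tz": 0,"turn": 0},
    {"tx": 0,"ty": 0,"tz": 0,"turn": 0},
    {"tx": 0,"ty": 0,"tz": 0,"turn": 0},
    {"tx": 0,"ty": 0,"tz": 0,"turn": 0},
    {"tx": 0,"ty": 0,"tz": 0,"turn": 0},
    {"tx": 0,"ty": 0,"tz": 0,"turn": 0}
  ],
  "gripper": 0
}}

```text
time_s: 8.48
eef_pos: [0.5978, 0.0529, 0.1323]
eef_rot: [-0.0, 0.839, 0.544, 0.0]
wrist_force: [1.6, 1.6, -1.7]
opening: 0.133
```

```bash
python3 -c "
from h import *
st()
"
```

```text
t 8.48 ster [  0.7 122.3 132.3] yaw_ster 87.0 tilt 0.03 F(ster) [ 0.97  2.07 -1.71] T [ 0.461 -0.169 -0.086] op 0.133 q6 -1.26
```

Emit:
{"op": "move_arm", "data": {
  "increments": [
    {"tx": 0,"ty": 0,"tz": 0.0001,"turn": 5},
    {"tx": 0,"ty": 0,"tz": 0.0003,"turn": 10},
    {"tx": 0,"ty": 0,"tz": 0.0004,"turn": 15},
    {"tx": 0,"ty": 0,"tz": 0.0006,"turn": 20},
    {"tx": 0,"ty": 0,"tz": 0.0007,"turn": 25},
    {"tx": 0,"ty": 0,"tz": 0.0008,"turn": 30},
    {"tx": 0,"ty": 0,"tz": 0.001,"turn": 35},
    {"tx": 0,"ty": 0,"tz": 0.001,"turn": 35}
  ]
}}

```text
time_s: 9.15
eef_pos: [0.598, 0.0533, 0.1313]
eef_rot: [-0.0, 0.964, 0.265, 0.0]
wrist_force: [2.0, 4.4, -2.7]
opening: 0.127
```

```bash
python3 -c "
from h import *
st()
"
```

```text
t 9.15 ster [  0.8 122.8 131.3] yaw_ster 51.8 tilt 0.07 F(ster) [ 0.24  4.83 -2.74] T [ 0.947 -0.289 -0.033] op 0.127 q6 -0.65
```

Emit:
{"op": "move_arm", "data": {
  "increments": [
    {"tx": 0,"ty": 0,"tz": 0.0001,"turn": 5},
    {"tx": 0,"ty": 0,"tz": 0.0003,"turn": 10},
    {"tx": 0,"ty": 0,"tz": 0.0004,"turn": 15},
    {"tx": 0,"ty": 0,"tz": 0.0006,"turn": 20},
    {"tx": 0,"ty": 0,"tz": 0.0007,"turn": 25},
    {"tx": 0,"ty": 0,"tz": 0.0008,"turn": 30},
    {"tx": 0,"ty": 0,"tz": 0.0008,"turn": 30}
  ]
}}

```text
time_s: 9.73
eef_pos: [0.5983, 0.0534, 0.1305]
eef_rot: [-0.001, 1.0, 0.007, 0.001]
wrist_force: [2.9, 5.6, -3.7]
opening: 0.126
```

```bash
python3 -c "
from h import *
st()
"
```

```text
t 9.73 ster [  1.1 123.  130.5] yaw_ster 21.9 tilt 0.11 F(ster) [ 0.71  6.28 -3.71] T [ 1.065e+00 -5.700e-01  1.000e-03] op 0.126 q6 -0.12
```

Emit:
{"op": "move_arm", "data": {
  "increments": [
    {"tx": 0.0002,"ty": -0.0005,"tz": 0.0003,"turn": 5},
    {"tx": 0.0002,"ty": -0.0005,"tz": 0.0006,"turn": 10},
    {"tx": 0.0002,"ty": -0.0005,"tz": 0.0008,"turn": 15},
    {"tx": 0.0002,"ty": -0.0005,"tz": 0.001,"turn": 20},
    {"tx": 0.0002,"ty": -0.0005,"tz": 0.0012,"turn": 25},
    {"tx": 0.0002,"ty": -0.0005,"tz": 0.0012,"turn": 25}
  ]
}}

```text
time_s: 10.23
eef_pos: [0.5988, 0.0534, 0.1298]
eef_rot: [-0.0, 0.978, -0.209, 0.001]
wrist_force: [2.7, 3.3, -2.3]
opening: 0.121
```

```bash
python3 -c "
from h import *
st()
"
```

```text
t 10.23 ster [  1.5 123.2 129.8] yaw_ster -3.1 tilt 0.12 F(ster) [ 1.3   4.03 -2.25] T [ 0.806 -0.52  -0.076] op 0.121 q6 0.31
```

Emit:
{"op": "move_arm", "data": {
  "increments": [
    {"tx": 0,"ty": 0,"tz": 0.0002,"turn": 5},
    {"tx": 0,"ty": 0,"tz": 0.0004,"turn": 10},
    {"tx": 0,"ty": 0,"tz": 0.0006,"turn": 15},
    {"tx": 0,"ty": 0,"tz": 0.0007,"turn": 20},
    {"tx": 0,"ty": 0,"tz": 0.0007,"turn": 20},
    {"tx": 0,"ty": 0,"tz": 0.0007,"turn": 20}
  ]
}}

```text
time_s: 10.73
eef_pos: [0.599, 0.0533, 0.1293]
eef_rot: [-0.001, 0.927, -0.374, 0.001]
wrist_force: [3.8, 3.8, 0.5]
opening: 0.131
```

```bash
python3 -c "
from h import *
st()
snap('side','8',(235,145,395,265),4)
"
```

```text
t 10.73 ster [  1.8 123.2 129.3] yaw_ster -22.8 tilt 0.15 F(ster) [2.18 4.92 0.48] T [ 0.76  -0.584 -0.077] op 0.131 q6 0.66
```

View pics/side8.png

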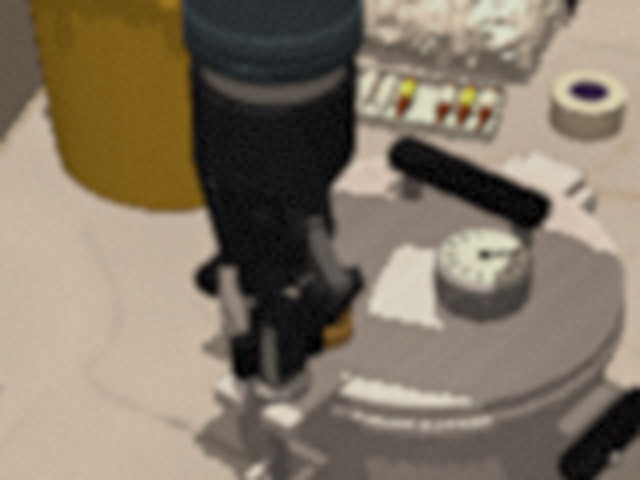

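Emit:
{"op": "move_arm", "data": {
  "increments": [
    {"tx": -0.0003,"ty": 0,"tz": 0.0001,"turn": 5},
    {"tx": -0.0005,"ty": 0,"tz": 0.0003,"turn": 10},
    {"tx": -0.0005,"ty": 0,"tz": 0.0004,"turn": 15},
    {"tx": -0.0005,"ty": 0,"tz": 0.0005,"turn": 20},
    {"tx": -0.0005,"ty": 0,"tz": 0.0005,"turn": 20},
    {"tx": -0.0005,"ty": 0,"tz": 0.0005,"turn": 20}
  ]
}}

```text
time_s: 11.28
eef_pos: [0.5996, 0.0533, 0.1293]
eef_rot: [-0.001, 0.848, -0.529, 0.002]
wrist_force: [4.5, 3.4, -0.0]
opening: 0.13
```

```bash
python3 -c "
from h import *
st()
"
```

```text
t 11.28 ster [  2.3 123.4 129.3] yaw_ster -42.8 tilt 0.27 F(ster) [ 2.96  4.74 -0.03] T [ 0.706 -0.986  0.066] op 0.13 q6 1.01
```

Emit:
{"op": "move_arm", "data": {
  "increments": [
    {"tx": 0,"ty": 0,"tz": 0.0001,"turn": 5},
    {"tx": 0,"ty": 0,"tz": 0.0003,"turn": 10},
    {"tx": 0,"ty": 0,"tz": 0.0003,"turn": 10},
    {"tx": 0,"ty": 0,"tz": 0.0003,"turn": 10}
  ]
}}

```text
time_s: 11.62
eef_pos: [0.5998, 0.0532, 0.1293]
eef_rot: [-0.001, 0.799, -0.601, 0.002]
wrist_force: [4.2, 2.6, 0.2]
opening: 0.124
```

```bash
python3 -c "
from h import *
st()
"
```

```text
t 11.62 ster [  2.5 123.3 129.3] yaw_ster -52.8 tilt 0.29 F(ster) [3.02 3.97 0.2 ] T [ 0.536 -0.905  0.068] op 0.124 q6 1.18
```

Emit:
{"op": "move_arm", "data": {
  "increments": [
    {"tx": 0,"ty": 0,"tz": 0.0001,"turn": 5},
    {"tx": 0,"ty": 0,"tz": 0.0003,"turn": 10},
    {"tx": 0,"ty": 0,"tz": 0.0003,"turn": 10},
    {"tx": 0,"ty": 0,"tz": 0.0003,"turn": 10}
  ]
}}

```text
time_s: 11.95
eef_pos: [0.5998, 0.053, 0.1292]
eef_rot: [-0.001, 0.744, -0.668, 0.002]
wrist_force: [4.9, 2.0, 2.9]
opening: 0.129
```

```bash
python3 -c "
from h import *
st()
snap('side','9',(235,145,395,265),4)
st()
"
```

```text
t 11.95 ster [  2.6 123.1 129.2] yaw_ster -62.7 tilt 0.31 F(ster) [3.89 3.64 2.86] T [ 0.377 -1.043  0.155] op 0.129 q6 1.35
t 12.0 ster [  2.7 123.1 129.3] yaw_ster -62.7 tilt 0.31 F(ster) [4.63 3.7  3.54] T [ 0.376 -1.015  0.11 ] op 0.127 q6 1.35
```

View pics/side9.png

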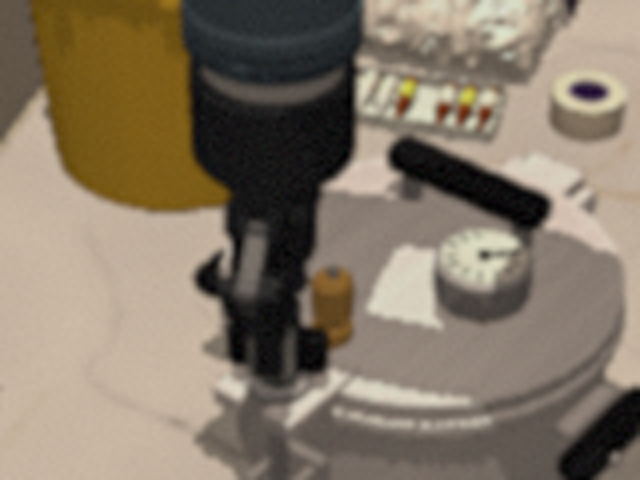

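Emit:
{"op": "move_arm", "data": {
  "increments": [
    {"tx": 0,"ty": 0,"tz": -0.0003,"turn": 4},
    {"tx": 0,"ty": 0,"tz": -0.0006,"turn": 8},
    {"tx": 0,"ty": 0,"tz": -0.0006,"turn": 10},
    {"tx": 0,"ty": 0,"tz": -0.0006,"turn": 10},
    {"tx": 0,"ty": 0,"tz": -0.0006,"turn": 10}
  ]
}}

```text
time_s: 12.42
eef_pos: [0.5996, 0.0528, 0.1293]
eef_rot: [0.001, -0.683, 0.73, -0.002]
wrist_force: [6.5, 1.2, -0.1]
opening: 0.128
```

```bash
python3 -c "
from h import *
for i in range(3):
    st(); viewer.camera('top')
"
```

```text
t 12.42 ster [  2.5 122.9 129.3] yaw_ster -72.7 tilt 0.28 F(ster) [ 5.59  3.48 -0.05] T [ 0.218 -1.23   0.299] op 0.128 q6 1.53
t 12.47 ster [  2.5 122.9 129.3] yaw_ster -72.7 tilt 0.28 F(ster) [ 5.84  2.11 -0.23] T [ 0.225 -1.187  0.237] op 0.129 q6 1.53
t 12.52 ster [  2.5 122.9 129.3] yaw_ster -72.7 tilt 0.28 F(ster) [5.33 3.38 0.6 ] T [ 0.246 -1.188  0.31 ] op 0.125 q6 1.53
```

Emit:
{"op": "move_arm", "data": {
  "increments": [
    {"tx": 0,"ty": 0,"tz": 0,"turn": 0},
    {"tx": 0,"ty": 0,"tz": 0,"turn": 0},
    {"tx": 0,"ty": 0,"tz": 0,"turn": 0},
    {"tx": 0,"ty": 0,"tz": 0,"turn": 0}
  ],
  "gripper": 0.28
}}

```text
time_s: 12.9
eef_pos: [0.597, 0.0532, 0.1278]
eef_rot: [-0.001, -0.682, 0.732, 0.0]
wrist_force: [1.2, -0.4, -0.3]
opening: 0.277
```

```bash
python3 -c "
from h import *
st()
"
```

```text
t 12.9 ster [-1.000e-01  1.223e+02  1.278e+02] yaw_ster -72.9 tilt 0.08 F(ster) [ 1.23  0.02 -0.34] T [-0.039  0.039  0.013] op 0.277 q6 1.53
```

Emit:
{"op": "move_arm", "data": {
  "increments": [
    {"tx": 0,"ty": 0,"tz": -0.006,"turn": 0},
    {"tx": 0,"ty": 0,"tz": -0.015,"turn": 0},
    {"tx": 0,"ty": 0,"tz": -0.03,"turn": 0},
    {"tx": 0,"ty": 0,"tz": -0.05,"turn": 0},
    {"tx": 0,"ty": 0,"tz": -0.08,"turn": 0},
    {"tx": 0,"ty": 0,"tz": -0.11,"turn": 0},
    {"tx": 0,"ty": 0,"tz": -0.13,"turn": 0},
    {"tx": 0,"ty": 0,"tz": -0.13,"turn": 0}
  ],
  "gripper": 0.28
}}

```text
time_s: 13.57
eef_pos: [0.6004, 0.0533, 0.2653]
eef_rot: [0.003, -0.681, 0.732, -0.004]
wrist_force: [0.3, 0.3, 0.5]
opening: 0.279
```

```bash
python3 -c "
from h import *
go(0,.30,.26,-73)
"
```

```text
t 13.57 ster [  3.1 123.6 265.3] yaw_ster -73.0 tilt 0.6 F(ster) [0.19 0.37 0.45] T [-0.046  0.013  0.03 ] op 0.279 q6 1.53
incr tx -0.1696 ty -0.0486 tz 0.0057 turn -0.0
```

Emit:
{"op": "move_arm", "data": {
  "increments": [
    {"tx": -0.03,"ty": -0.009,"tz": 0,"turn": 0},
    {"tx": -0.06,"ty": -0.018,"tz": 0,"turn": 0},
    {"tx": -0.09,"ty": -0.026,"tz": 0,"turn": 0},
    {"tx": -0.12,"ty": -0.034,"tz": 0,"turn": 0},
    {"tx": -0.15,"ty": -0.043,"tz": 0,"turn": 0},
    {"tx": -0.17,"ty": -0.049,"tz": 0,"turn": 0},
    {"tx": -0.17,"ty": -0.049,"tz": 0,"turn": 0},
    {"tx": -0.17,"ty": -0.049,"tz": 0,"turn": 0}
  ]
}}

```text
time_s: 14.23
eef_pos: [0.6584, 0.2204, 0.2575]
eef_rot: [-0.001, -0.682, 0.731, 0.0]
wrist_force: [-1.1, -1.1, -0.5]
opening: 0.283
```

```bash
python3 -c "
from h import *
st()
snap('side','10',(255,165,415,285),4)
snap('top','10',(195,150,395,330),4)
wings('10')"
```

```text
t 14.23 ster [ -3.  300.4 257.5] yaw_ster -72.9 tilt 0.06 F(ster) [-0.61 -1.47 -0.49] T [-0.038  0.036  0.098] op 0.283 q6 1.79
n 102 centre [-1.000e-01  1.211e+02] rect [array([  0.6, 121.1]), array([46.7, 12.6]), np.float64(22.2)] angle 19.1 z pct [143.4 151.9 155.5]
```

View pics/side10.png

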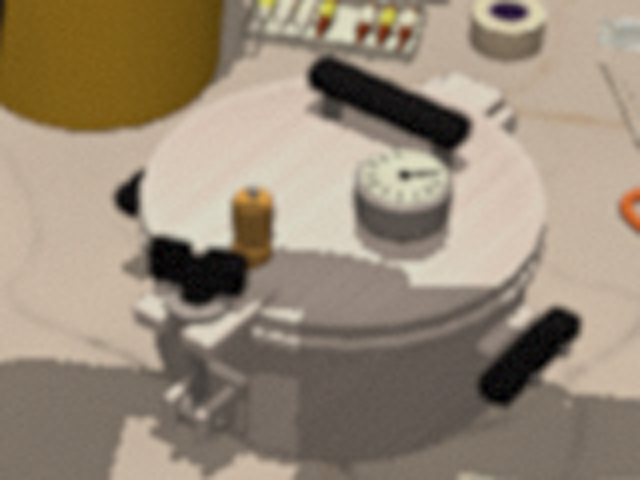

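View pics/top10.png

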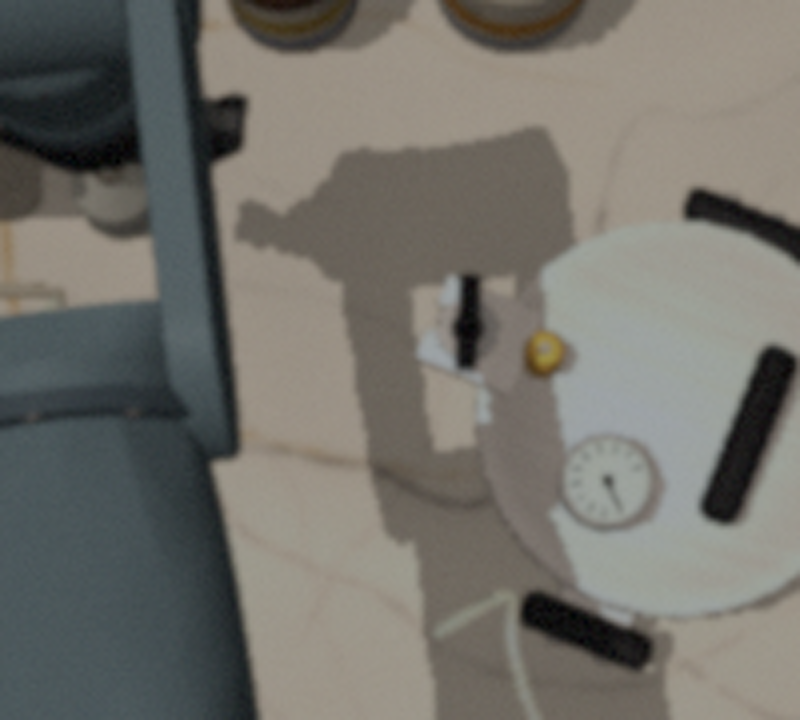

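```bash
python3 -c "
from h import *
print(workorder.hand_in()); st()"
```

```text
the job is handed in; nothing more can be done
None
the job is handed in; nothing more can be done
```

I pushed the swing bolt upright into the fork with closed fingers, until it met its stop at about 8 N. I then pinched the wing nut across its thickness and turned it about 160° clockwise, let go, backed away and handed in at about 14 s.

I did not regrip between arcs. The fingers stayed on the nut and I turned it in steps of 10 to 35°. On the dimensions given, the closed fingers clear the valve by about 10 mm.

**Last checks before hand-in:**
- **Tightness:** the turning torque stayed near zero for about 110°. It then rose to 0.24–0.31 N m, averaging about 0.28. That is finger-tight, though single readings reached the top of the 0.2–0.3 range. The force of the nut on the lid cannot be measured directly, so the required 12 N is inferred from this torque.
- **Bolt position:** the last pictures show the bolt upright in the fork, with the wings centred within about 1 mm of its axis. The wings sit at about 19–22°, where the turn should have left them (17°), so the nut neither slipped nor sprang back by more than a few degrees.
- **Hands off:** the arm was about 0.18 m clear of the steriliser, and the wrist force was close to zero.
- **Valve and gauge:** the wrist force stayed below about 9 N throughout and was under about 1.5 N whenever I read it with the fingers open beside the valve. I saw no sign of contact with the valve or gauge.
- **Jar and bottle:** I kept the planned path well clear of both. The arm hid the jar and most of the bottle in the final top view, so I did not confirm their end positions.

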